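# Reset the purge valve on the bench gas unit's pull-out tray

### The job

On the low white bench gas unit, pull the service tray out by its bar handle all the way to its stop. Then close the valve on the tray fully, cranking its handwheel clockwise (seen from above) by the upright black crank handle until it comes up against its stop, and back it off exactly two full turns anticlockwise. Finish while holding: still gripping the crank handle, at rest, with the valve two turns open and the tray still fully out; leave everything else on the bench where it stands.

Things in the scene. Friction and masses are not known exactly. Their poses are not given: they have to be found in the camera images.
- tray (a joint): Tray of the low white bench gas unit (250 mm deep, 310 wide, 137 high, fixed to the table, front facing roughly to the robot). Value: m pulled out of the front, 0 = home, 0.15 = fully out at its stop; starts 0 to 0.025. About 6 N of friction; stays where left. 270 mm wide; white front panel 12 mm thick, top 70 mm above the table, flush with the unit's front when home; side walls end 44 mm up.
- tray_handle (a point): Centre of the tray's steel bar handle: a level round bar 11 mm thick, 120 mm long, 105 mm above the table, 45 mm out from and 35 mm above the top of the front panel, on two sloping 11 mm brackets 60 mm either side of the centre, free between them. Axes, which are also the unit's: y along the bar, x straight into the unit (the tray is pulled out along -x), z up.
- valve (a joint): Opening of the valve = turn of its handwheel in rad over several turns: 0 = closed against its stop, growing anticlockwise seen from above (clockwise closes); one turn is 6.283, two 12.566. Starts 0.4 to 1.15 turns open. Takes about 0.05 N m to turn (1.3 N at the crank handle); stays where left. At 0 the crank handle stands on the -y side of the wheel in the handle bar's axes.
- wheel_centre (a point): Centre of the handwheel, on its upright axis, mid-rim, 64 mm above the table. Dark steel wheel, 100 mm over the rim, rim 12 mm thick (top 70 mm above the table), three spokes; 68 mm behind the outer face of the tray's front panel, mid-tray; inside the unit until the tray is pulled out. On the tray only the crank handle and the bar handle rise above 72 mm.
- spinner: Crank handle: an upright black plastic cylinder 20 mm in diameter, 46 mm tall, standing on the wheel 40 mm from its axis. Origin: its centre, half-way up, 97 mm above the table (spans 74 to 120 mm). It spins freely on its own upright pin, so a gripper holding it can go round in a circle without turning.
- bottle: Bystander: white plastic bottle with a blue cap, 60 mm diameter, 135 mm tall, standing on the table to one side of the unit's tray. Origin: centre of its underside.
- tube_rack: Bystander: blue tube rack, 85 by 125 by 34 mm, on the table to one side of the unit's tray. Origin: centre of its underside.
- tip_box: Bystander: grey tip box with a clear lid, 87 by 122 by 65 mm, on the table to one side of the unit's tray. Origin: centre of its underside.
- jar: Bystander: small amber jar, 56 mm diameter, 60 mm tall, on the table. Origin: centre of its underside.
- mouse: Bystander: black computer mouse, round, 60 mm across and 34 mm high, on the table. Origin: centre of its underside.
- beaker: Bystander: white plastic beaker, 64 mm across, 80 mm tall, on the table to one side of the unit's tray. Origin: centre of its underside.
- glove_box: Bystander: small cardboard box, 100 by 70 by 50 mm, on the table. Origin: centre of its underside.

How it is judged:
On the way, in this order (a step that is already met when the one before it is completed fails the run):
1. the tray is pulled out to its stop (within 8 mm) (value of joint tray above 0.142 m), for 0.2 s.
2. the valve is closed against its stop (within 0.08 rad) with the tray out (value of joint valve below 0.08 rad and value of joint tray above 0.135 m), for 0.1 s.
At the end, for the whole second after the job is handed in: The valve stands two turns (12.57 rad) open from its stop within 0.25 rad and at rest, the fingers still grip the crank handle (more than 2 N, the grasp point within 15 mm of its axis), the tray is within 15 mm of its stop, and no bystander has moved more than 30 mm (value of joint valve between 12.316 and 12.816 rad and velocity of joint valve between -0.1 and 0.1 rad/s and value of joint tray above 0.135 m and contact force between the fingers and spinner above 2 N and horizontal distance between the grasp point and spinner below 0.015 m and distance of each of bottle, tube_rack, tip_box, jar, mouse, beaker, glove_box from where it was at the start of the episode below 0.03 m); the arm keeps its last pose, push and grip.
It fails at once if a bystander is moved by more than 30 mm (distance of any of bottle, tube_rack, tip_box, jar, mouse, beaker, glove_box from where it was at the start of the episode above 0.03 m).
It also fails if it takes over 67 s, if anything falls off the work surface, if the arm or the gripper's body presses on something with over 40 N, if the wrist force passes 120 N, or if a joint passes its speed limit or range.

### The arm

A 6-joint arm with a two-finger parallel gripper is mounted at the origin on the work surface. World frame = base frame: x ahead of the robot, y to its left, z up, the work surface at z = 0. Lengths are in m, angles in rad, forces in N, time in s.
With the tool pointing down it reaches from about 0.225 to 0.875 m from the base axis. Payload 3.4 kg.
Tool frame: the origin (TCP) lies between the finger pads; the fingertips stand 11 mm ahead of it and the grasp point (between the pads) lies 8 mm behind it; z points along the fingers, y is the direction in which the jaws open and shut (so a half turn about z gives the same grasp; the last joint's range is limited). The gripper opens to 85 mm and grips with 20 to 120 N. Pads are 22 mm wide; open, the fingers measure 114 mm over their backs; the gripper's body (76 mm by 85 mm) begins 54 mm behind the grasp point. The pads swing forward as they close: fully open they stand 13 mm farther back than shut.
Start: joints at [1.185, 0.276, 1.505, -0, 1.361, -0.121], TCP at [0.151, 0.555, 0.242] pointing down, gripper open.
Joint ranges: [-2.89, 2.89], [-0.75, 2.08], [0.22, 2.7], [-1.18, 4.32], [0.11, 2.71], [-2.7, 2.7]. Speed limits (rad/s): [2.57, 2.57, 3.14, 3.14, 3.14, 3.14].

### API

Orientations are given as a unit quaternion [w, x, y, z].
In Python, from rig import manip gives the robot as it stands. The module is installed in compiled form; this text tells all that it offers.
- The arm moves only by the tool move_arm, never from a script. Its argument "series" is a list that holds one entry, the list of rows, each a list of 7 numbers: the shift along the world's x, y, z in m, then the turn, a rotation vector about the world's x, y, z in rad, then the finger opening in m, from 0 to 0.0854. A call has 1 to 20 rows; each row shifts and turns the commanded pose from where the row before left it; what a row does not reach is not made up. A row lasts 1/12 s, in which the tool goes at most 41.7 mm and 7.16 degrees, less where a joint would pass 70% of its speed; a pose out of reach is approached as far as the arm can. A call with a gripper value outside its range is refused whole. The fingers move at their own pace and stop on an object; "newtons" is the grip in N (left out, the last holds). Time passes only in rows, so rows that do not move let the fingers close. It gives the time, the measured TCP pose, the force and the opening at its end, in the units of the state.
- manip.get_state(): the state, without advancing time (a new reading comes with each control period).
- manip.get_image(name): name is "scene" or "top" or "wrist"; returns a dict with "color" (384x512x3 uint8, red, green, blue), "fx", "fy", "cx", "cy" (pixels), "R" (3x3) and "t" (3): a world point X has camera coordinates R X + t; the wrist camera has in their place "tool_from_camera" (4x4, takes a point from camera to tool coordinates, whose origin is the TCP and whose axes are the flange's). Camera axes: x right, y down, z forward; pixel columns grow to the right and rows downward; lengths in m; the calibration is good to about 2 mm. A picture is of the moment at which its call begins: read the wrist's pose just before it. There is no depth.
- manip.sign_off(): hands the job in, once; it reports no verdict.
The state is a dict: "clock": time; "qpos": joint angles; "qd": joint speeds; "effort": joint torques, N m; "position": TCP position; "ee_rot": TCP orientation; "contact_force": force on the tool from outside, world axes, zero at the start; "moment": the same for the moment, N m; "width": finger opening in m.
Only numpy, scipy, OpenCV 4.12 (cv2) and the standard library are available. Lean on these libraries where they do the work, as an engineer would, in place of code of your own. Each camera call takes 0.05 s, during which the arm holds its last target.

## Working session

There is one attempt and no reset: what is moved stays moved. The work goes in short steps, Python scripts to look and compute and a tool call to move; the robot and the scene stay as the last step left them, time stands still between calls to the robot, and variables do not carry over. Pictures are saved under pics/ and viewed, and the job is handed in when it is done.

Besides the shell and the picture viewer there is one more tool, called as a command line: name --argument value ..., lists and objects as JSON in quotes. move_arm: Moves the arm, as the interface text tells. Its arguments: {"type":"object","properties":{"series":{"type":"array"},"newtons":{"type":"number"}},"required":["series"]}

```bash
mkdir -p pics
python3 - <<'E'
from rig import manip
import cv2,json
s=manip.get_state();print({k:(v if not hasattr(v,'round') else v.round(4).tolist() if hasattr(v,'tolist') else v) for k,v in s.items()})
for n in ["scene","top"]:
    im=manip.get_image(n);cv2.imwrite(f"pics/{n}0.png",im["color"][:,:,::-1]);print(n,im["fx"],im["fy"],im["cx"],im["cy"],im["R"],im["t"])
E
```

```text
{'clock': 0.0, 'qpos': [1.185, 0.2766, 1.5062, -0.0, 1.3607, -0.121], 'qd': [0.0009, -0.0017, -0.0017, 0.0005, -0.0006, 0.0004], 'effort': [0.0017, -41.6761, -24.5808, 0.0, 0.0109, -0.0], 'position': [0.1503, 0.5545, 0.2414], 'ee_rot': [-0.0002, 0.132, 0.9913, -0.0009], 'contact_force': [0.0704, -0.0399, 0.7151], 'moment': [-0.0998, 0.0264, -0.0198], 'width': 0.08558836808779076}
scene 388.34594492835754 388.34594492835754 259.39070123305254 193.34763053092863 [[-0.22321568  0.97475994  0.00422107]
 [ 0.59308977  0.13924891 -0.79300332]
 [-0.77357565 -0.1745073  -0.60920269]] [ 0.13729017 -0.21137343  1.55646694]
top 489.05380158028015 489.05380158028015 259.42120757414585 199.41542295274635 [[ 0.01578239 -0.99986755  0.0039737 ]
 [-0.98650889 -0.01621894 -0.1629023 ]
 [ 0.16294517 -0.0013491  -0.9866342 ]] [-0.04842699  0.51524999  1.48102239]
```

View pics/scene0.png

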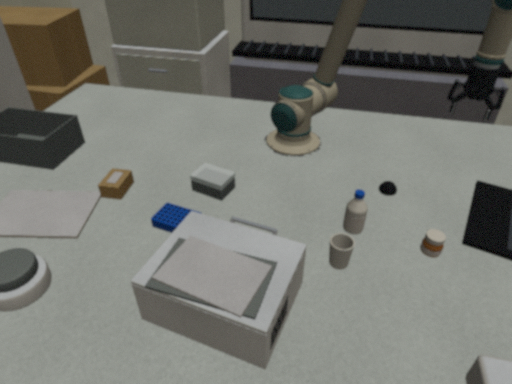

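View pics/top0.png

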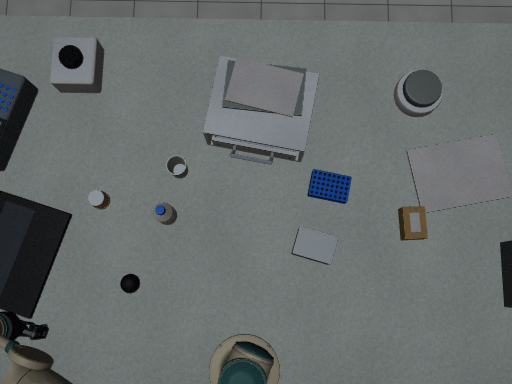

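The top view shows the unit front at about row 150 with its bar near (252,157). The beaker is at (176,166), bottle at (163,213), rack at (330,186) and tip box at (315,246). I'll zoom in on the handle.

```bash
cat > h.py <<'E'
import numpy as np,cv2
from rig import manip
def ray(im,u,v,z):
    R=np.array(im["R"]);t=np.array(im["t"]);c=-R.T@t
    d=R.T@np.array([(u-im["cx"])/im["fx"],(v-im["cy"])/im["fy"],1]);return c+d*(z-c[2])/d[2]
def proj(im,X):
    p=np.array(im["R"])@np.array(X)+np.array(im["t"]);return im["fx"]*p[0]/p[2]+im["cx"],im["fy"]*p[1]/p[2]+im["cy"]
E
python3 - <<'E'
from h import *
im=manip.get_image("top");c=im["color"][:,:,::-1]
cv2.imwrite("pics/z1.png",cv2.resize(c[45:185,190:360],None,fx=4.7,fy=4.2*4.7/4.7,interpolation=cv2.INTER_CUBIC))
im=manip.get_image("scene");c=im["color"][:,:,::-1]
cv2.imwrite("pics/z2.png",cv2.resize(c[200:250,160:320],None,fx=5,fy=5,interpolation=cv2.INTER_CUBIC))
E
```

```text
(no output)
```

View pics/z1.png

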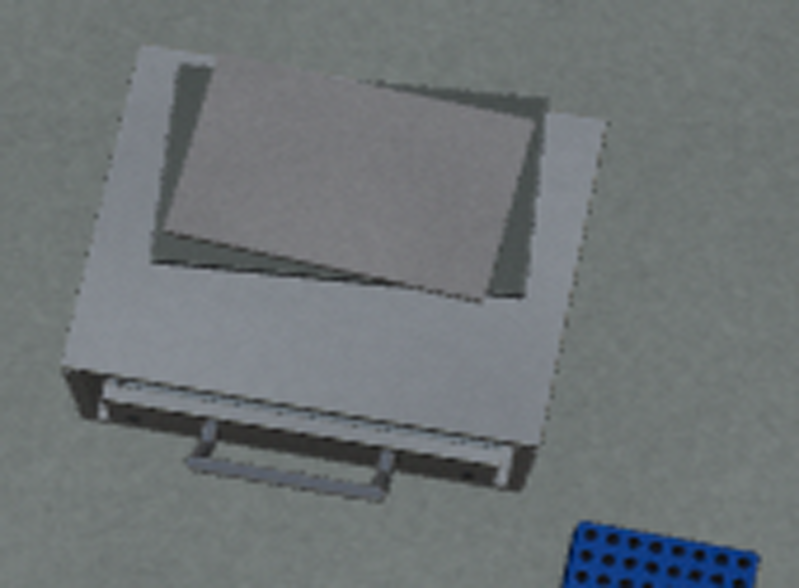

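View pics/z2.png

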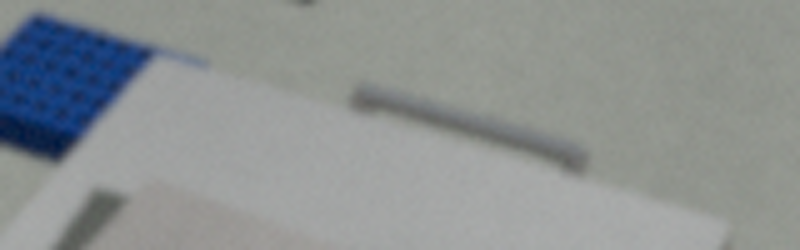

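Run:
```python
from h import *
im=manip.get_image("top")
f=lambda x,y:(190+(x+.5)/4.7-.5,45+(y+.5)/4.2-.5)
a=ray(im,*f(190,463),.105);b=ray(im,*f(385,495),.105)
p=ray(im,*f(65,370),.137);q=ray(im,*f(535,445),.137)
s=ray(im,*f(140,46),.137);r=ray(im,*f(605,120),.137)
for m,n in((a,b),(p,q),(s,r)):
  d=n-m;print(m,n,(m+n)/2,np.linalg.norm(d),np.degrees(np.arctan2(d[0],-d[1])))
print(np.degrees(np.arctan2((s-p)[1],(s-p)[0])),np.degrees(np.arctan2((r-q)[1],(r-q)[0])))
im2=manip.get_image("scene")
g=lambda x,y:(160+(x+.5)/5-.5,200+(y+.5)/5-.5)
a=ray(im2,*g(360,95),.105);b=ray(im2,*g(578,157),.105);d=a-b
print(a,b,(a+b)/2,np.linalg.norm(d),np.degrees(np.arctan2(d[0],-d[1])))
for n,u,v,z in(("beaker",176,160,.08),("bottle",160,209,.135),("rack",330,185,.034),("tip",316,242,.065),("jar",96,198,.06),("mouse",130,284,.03)):
  print(n,ray(im,u,v,z))
```

```text
[0.64097147 0.05116066 0.105     ] [ 0.61938556 -0.07482385  0.105     ] [ 0.63017851 -0.01183159  0.105     ] 0.1278203728817644 -9.722529194538332
[0.69933062 0.13026475 0.137     ] [ 0.64943201 -0.16832687  0.137     ] [ 0.67438132 -0.01903106  0.137     ] 0.30273227003513625 -9.487215058464534
[0.94535376 0.08980119 0.137     ] [ 0.89346413 -0.21349466  0.137     ] [ 0.91940894 -0.06184674  0.137     ] 0.3077026269745353 -9.708500891407574
-9.339851247495885 -10.486178037166592
[ 0.62586146 -0.07294249  0.105     ] [0.64643141 0.04782911 0.105     ] [ 0.63614644 -0.01255669  0.105     ] 0.1225108228962974 -9.665925761227516
beaker [0.62838342 0.2184169  0.08      ]
bottle [0.46762757 0.24894861 0.135     ]
rack [ 0.56700441 -0.2616579   0.034     ]
tip [ 0.38445172 -0.21333065  0.065     ]
jar [0.50919696 0.46253988 0.06      ]
mouse [0.25005554 0.35044145 0.03      ]
```

The unit is yawed about -9.7°, with the bar centre near (0.632,-0.012). I'll move above it.

move_arm --series '[[[0.024,-0.0283,0,0,0,-0.074,0.045],[0.024,-0.0283,0,0,0,-0.074,0.045],[0.024,-0.0283,0,0,0,-0.074,0.045],[0.024,-0.0283,0,0,0,-0.074,0.045],[0.024,-0.0283,0,0,0,-0.074,0.045],[0.024,-0.0283,0,0,0,-0.074,0.045],[0.024,-0.0283,0,0,0,-0.074,0.045],[0.024,-0.0283,0,0,0,-0.074,0.045],[0.024,-0.0283,0,0,0,-0.074,0.045],[0.024,-0.0283,0,0,0,-0.074,0.045],[0.024,-0.0283,0,0,0,-0.074,0.045],[0.024,-0.0283,0,0,0,-0.074,0.045],[0.024,-0.0283,0,0,0,-0.074,0.045],[0.024,-0.0283,0,0,0,-0.074,0.045],[0.024,-0.0283,0,0,0,-0.074,0.045],[0.024,-0.0283,0,0,0,-0.074,0.045],[0.024,-0.0283,0,0,0,-0.074,0.045],[0.024,-0.0283,0,0,0,-0.074,0.045],[0.024,-0.0283,0,0,0,-0.074,0.045],[0.024,-0.0283,0,0,0,-0.074,0.045]]]'

```text
clock: 1.97
position: [0.6314, -0.0126, 0.2422]
ee_rot: [-0.0, 0.767, 0.641, 0.0]
contact_force: [-0.3, 0.0, -0.5]
width: 0.0449
```

```bash
cat >> h.py <<'E'
from scipy.spatial.transform import Rotation as Ro
def st():
    s=manip.get_state();q=np.array(s["ee_rot"]);M=Ro.from_quat(q[[1,2,3,0]]).as_matrix()
    print("t",round(s["clock"],2),"pos",np.round(s["position"],4),"F",np.round(s["contact_force"],1),"w",round(s["width"],4),"ydir",round(np.degrees(np.arctan2(M[1,1],M[0,1])),1),"z",M[:,2].round(3),"q",np.round(s["qpos"],2));return s,M
def wray(im,s,M,u,v,z):
    T=np.array(im["tool_from_camera"]);c=M@T[:3,3]+s["position"]
    d=M@T[:3,:3]@np.array([(u-im["cx"])/im["fx"],(v-im["cy"])/im["fy"],1]);return c+d*(z-c[2])/d[2]
E
python3 - <<'E'
from h import *
s,M=st();im=manip.get_image("wrist");cv2.imwrite("pics/w1.png",im["color"][:,:,::-1])
E
```

```text
t 1.97 pos [ 0.6314 -0.0126  0.2422] F [-0.3  0.  -0.5] w 0.0449 ydir -10.2 z [-0.  0. -1.] q [-0.13  0.36  1.38  0.    1.4   0.05]
```

View pics/w1.png

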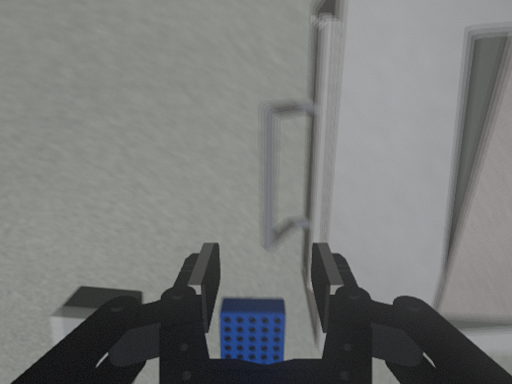

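The wrist view shows the bar from (267,107) to (267,246), parallel to the image's vertical axis and between the jaws.

Run:
```python
from h import *
s,M=st();im=manip.get_image("wrist")
a=wray(im,s,M,267.5,105,.105);b=wray(im,s,M,267.5,246,.105);print(a,b,(a+b)/2,np.linalg.norm(a-b))
print(M.T@((a+b)/2-s["position"]))
```

```text
t 2.02 pos [ 0.6368 -0.0191  0.2415] F [ 6.4 -3.1  0.9] w 0.0449 ydir -10.5 z [ 0.006 -0.006 -1.   ] q [-0.14  0.37  1.37 -0.01  1.4   0.05]
[0.64988827 0.04467531 0.105     ] [ 0.62699699 -0.07996928  0.105     ] [ 0.63844263 -0.01764699  0.105     ] 0.12672917148295962
[0.00246024 0.00036883 0.13647946]
```

move_arm --series '[[[0.001,0,-0.018,0,0,0,0.045],[0.001,0,-0.018,0,0,0,0.045],[0,0,-0.018,0,0,0,0.045],[0,0,-0.018,0,0,0,0.045],[0,0,0,0,0,0,0.045],[0,0,0,0,0,0,0.045],[0,0,0,0,0,0,0.045]]]'

```text
clock: 2.65
position: [0.633, -0.0108, 0.1714]
ee_rot: [0.001, 0.766, 0.643, 0.001]
contact_force: [-0.5, -0.4, 0.8]
width: 0.0452
```

Run:
```python
from h import *
s,M=st();im=manip.get_image("wrist");cv2.imwrite("pics/w2.png",im["color"][:,:,::-1])
```

```text
t 2.65 pos [ 0.633  -0.0108  0.1714] F [-0.5 -0.4  0.8] w 0.0452 ydir -9.9 z [ 0.002 -0.    -1.   ] q [-0.13  0.41  1.49  0.    1.25  0.05]
```

View pics/w2.png

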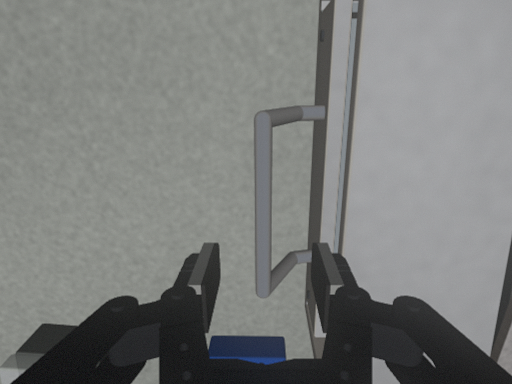

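The bar runs from (263,118) to (263,292), centred between the fingers.

Run:
```python
from h import *
s,M=st();im=manip.get_image("wrist")
a=wray(im,s,M,263,117,.105);b=wray(im,s,M,263,292,.105);m=(a+b)/2;print(a,b,m,np.linalg.norm(a-b), M.T@(m-s["position"]))
d=a-b;print(np.degrees(np.arctan2(d[0],-d[1])))
```

```text
t 2.7 pos [ 0.6333 -0.0109  0.1718] F [0.4 0.8 0.8] w 0.045 ydir -9.9 z [ 0.003 -0.    -1.   ] q [-0.13  0.41  1.49  0.    1.25  0.05]
[0.6414301 0.0517294 0.105    ] [ 0.61978009 -0.07026305  0.105     ] [ 0.63060509 -0.00926683  0.105     ] 0.12389867773611243 [ 0.0011081  -0.00310796  0.06678529]
169.93649273229548
```

move_arm --series '[[[0,0,-0.018,0,0,0,0.045],[0,0,-0.018,0,0,0,0.045],[0,0,-0.018,0,0,0,0.045],[0,0,-0.018,0,0,0,0.045],[0,0,0,0,0,0,0.045],[0,0,0,0,0,0,0.045]]]'

```text
clock: 3.25
position: [0.6339, -0.0111, 0.1035]
ee_rot: [0.002, 0.766, 0.643, 0.002]
contact_force: [-7.2, -0.2, 15.7]
width: 0.045
```

There is about 16 N of contact, probably the open linkage on the unit's top edge. I'll back up, narrow the jaws and look.

move_arm --series '[[[0,0,0.015,0,0,0,0.025],[-0.003,0,0,0,0,0,0.025],[0,0,0,0,0,0,0.025],[0,0,0,0,0,0,0.025]]]'

```text
clock: 3.58
position: [0.6293, -0.011, 0.1135]
ee_rot: [0.0, 0.766, 0.643, 0.0]
contact_force: [-0.2, -0.8, -0.1]
width: 0.0248
```

Run:
```python
from h import *
s,M=st()
for n in("wrist","scene"):
  im=manip.get_image(n);c=im["color"][:,:,::-1]
  if n=="scene":c=cv2.resize(c[130:290,160:340],None,fx=4,fy=3.5)
  cv2.imwrite(f"pics/{n}3.png",c)
```

```text
t 3.58 pos [ 0.6293 -0.011   0.1135] F [-0.2 -0.8 -0.1] w 0.0248 ydir -10.0 z [ 0. -0. -1.] q [-0.13  0.45  1.57 -0.    1.12  0.05]
```

View pics/wrist3.png

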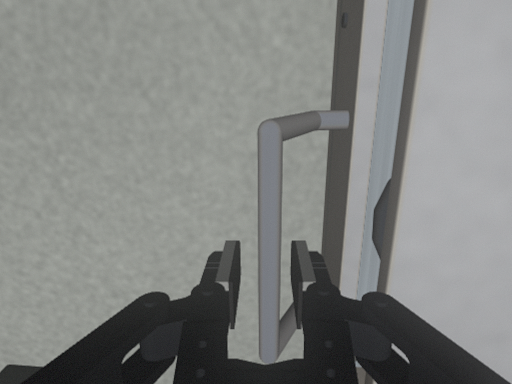

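View pics/scene3.png

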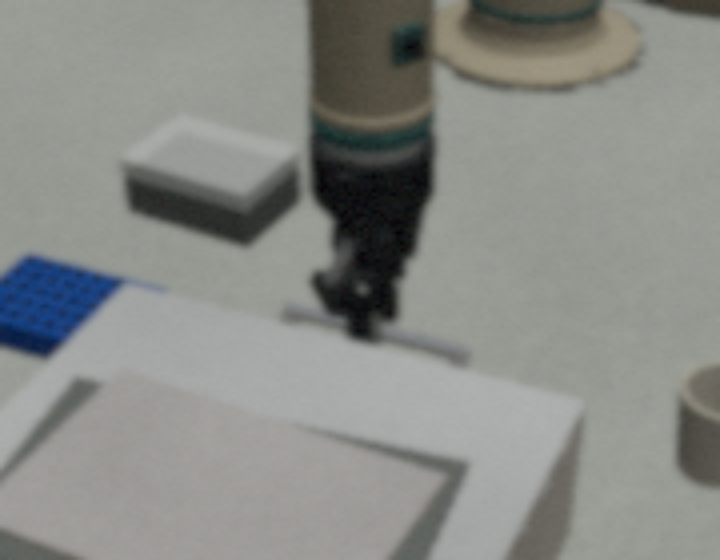

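The bar at column 269 is centred between the narrowed jaws. I'll descend 12 mm and close.

move_arm --series '[[[0,0,-0.006,0,0,0,0.025],[0,0,-0.006,0,0,0,0.025],[0,0,0,0,0,0,0.025],[0,0,0,0,0,0,0.025]]]'

```text
clock: 4.02
position: [0.6288, -0.011, 0.1]
ee_rot: [-0.001, 0.766, 0.643, -0.001]
contact_force: [-0.0, 0.6, 0.5]
width: 0.025
```

move_arm --series '[[[0,0,0,0,0,0,0.0],[0,0,0,0,0,0,0],[0,0,0,0,0,0,0],[0,0,0,0,0,0,0],[0,0,0,0,0,0,0]]]' --newtons 50

```text
clock: 4.43
position: [0.6304, -0.0112, 0.1012]
ee_rot: [0.001, 0.766, 0.643, 0.001]
contact_force: [4.9, -1.5, -5.1]
width: 0.0094
```

move_arm --series '[[[-0.0118,0.002,0,0,0,0,0.0],[-0.0118,0.002,0,0,0,0,0.0],[-0.0118,0.002,0,0,0,0,0.0],[-0.0118,0.002,0,0,0,0,0.0],[-0.0118,0.002,0,0,0,0,0.0],[-0.0118,0.002,0,0,0,0,0.0],[-0.0118,0.002,0,0,0,0,0.0],[-0.0118,0.002,0,0,0,0,0.0],[-0.0118,0.002,0,0,0,0,0.0],[-0.0118,0.002,0,0,0,0,0.0],[-0.0118,0.002,0,0,0,0,0.0],[0,0,0,0,0,0,0],[0,0,0,0,0,0,0]]]'

```text
clock: 5.52
position: [0.4977, 0.0124, 0.1011]
ee_rot: [-0.002, 0.766, 0.643, -0.001]
contact_force: [-1.0, 5.8, -0.9]
width: 0.0092
```

move_arm --series '[[[-0.004,0.0007,0,0,0,0,0.0],[-0.004,0.0007,0,0,0,0,0.0],[-0.004,0.0007,0,0,0,0,0.0],[-0.004,0.0007,0,0,0,0,0.0],[-0.004,0.0007,0,0,0,0,0.0],[0,0,0,0,0,0,0],[0,0,0,0,0,0,0]]]'

```text
clock: 6.1
position: [0.484, 0.0148, 0.1012]
ee_rot: [0.002, 0.766, 0.643, 0.003]
contact_force: [10.3, 3.6, -14.0]
width: 0.009
```

move_arm --series '[[[-0.004,0.0007,0,0,0,0,0.0],[0,0,0,0,0,0,0],[0,0,0,0,0,0,0],[0,0,0,0,0,0,0]]]'

```text
clock: 6.43
position: [0.484, 0.0148, 0.1013]
ee_rot: [0.005, 0.766, 0.643, 0.006]
contact_force: [17.4, 2.8, -21.6]
width: 0.0089
```

Run:
```python
from h import *
s,M=st()
im=manip.get_image("top");c=im["color"][:,:,::-1]
cv2.imwrite(f"pics/top4.png",cv2.resize(c[100:240,180:360],None,fx=4.4,fy=4.2,interpolation=cv2.INTER_CUBIC))
```

```text
t 6.43 pos [0.484  0.0148 0.1013] F [ 17.4   2.8 -21.6] w 0.0089 ydir -10.0 z [ 0.016 -0.    -1.   ] q [-0.11  0.26  1.92  0.    0.95  0.06]
```

View pics/top4.png

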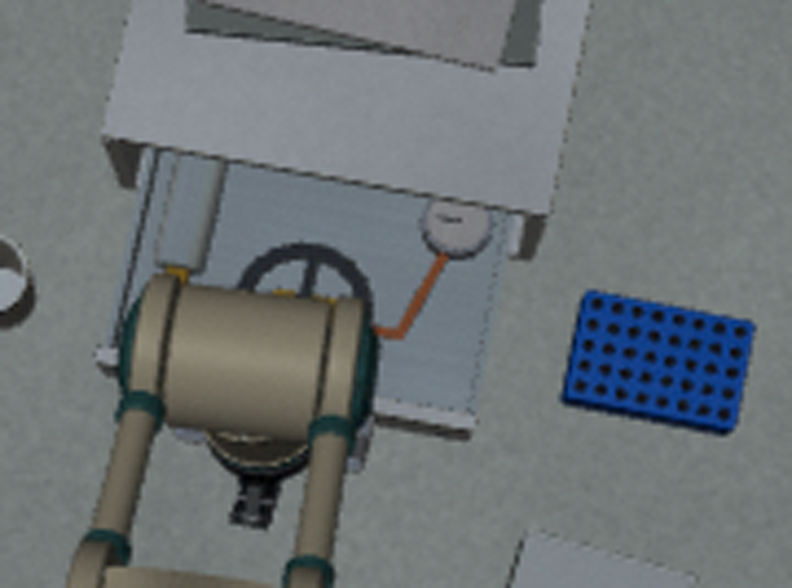

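The extra 4 mm of pull gave no motion and the force rose, so the tray is at its stop. I'll relax, release and rise clear.

move_arm --series '[[[0.004,-0.0007,0,0,0,0,0.0],[0,0,0,0,0,0,0.025],[0,0,0,0,0,0,0.025],[0,0,0,0,0,0,0.025],[0,0,0.02,0,0,0,0.025],[0,0,0.03,0,0,0,0.035],[-0.02,0,0.03,0,0,0,0.035],[-0.04,0,0.03,0,0,0,0.035],[-0.04,0,0.01,0,0,0,0.035],[-0.03,0,0,0,0,0,0.035],[0,0,0,0,0,0,0.035],[0,0,0,0,0,0,0.035],[0,0,0,0,0,0,0.035]]]'

```text
clock: 7.57
position: [0.3568, 0.0142, 0.2169]
ee_rot: [0.001, 0.766, 0.643, 0.001]
contact_force: [0.9, 0.7, -0.2]
width: 0.0351
```

Run:
```python
from h import *
s,M=st()
im=manip.get_image("wrist");c=im["color"][:,:,::-1];cv2.imwrite("pics/w5.png",c)
im=manip.get_image("top");c=im["color"][:,:,::-1]
cv2.imwrite(f"pics/top5.png",cv2.resize(c[100:240,180:360],None,fx=4.4,fy=4.2,interpolation=cv2.INTER_CUBIC))
im=manip.get_image("scene");c=im["color"][:,:,::-1]
cv2.imwrite("pics/scene5.png",cv2.resize(c[130:290,160:340],None,fx=4,fy=3.5))
```

```text
t 7.57 pos [0.3568 0.0142 0.2169] F [ 0.9  0.7 -0.2] w 0.0351 ydir -10.0 z [ 0.002 -0.001 -1.   ] q [-0.16 -0.05  1.95 -0.    1.23  0.02]
```

View pics/w5.png

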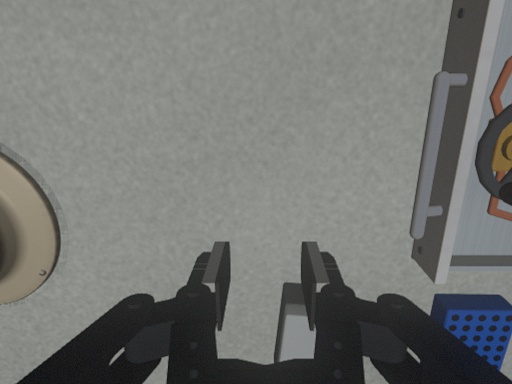

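View pics/top5.png

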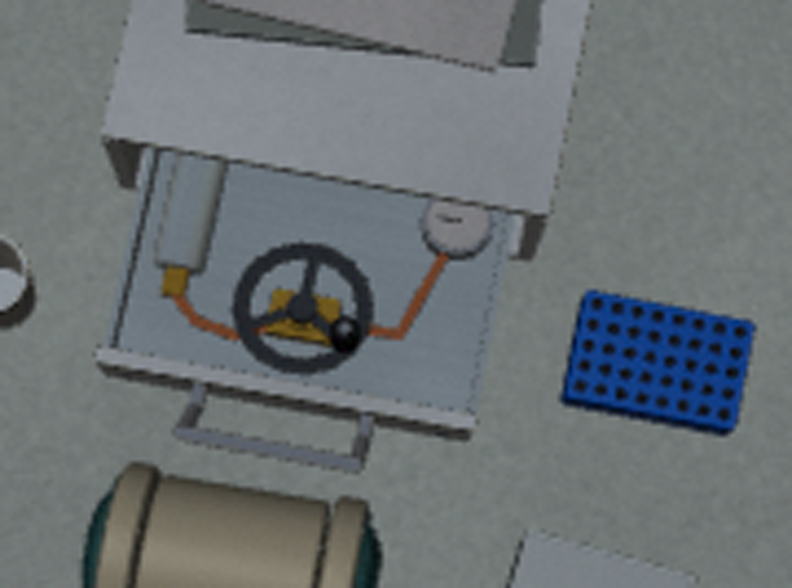

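View pics/scene5.png

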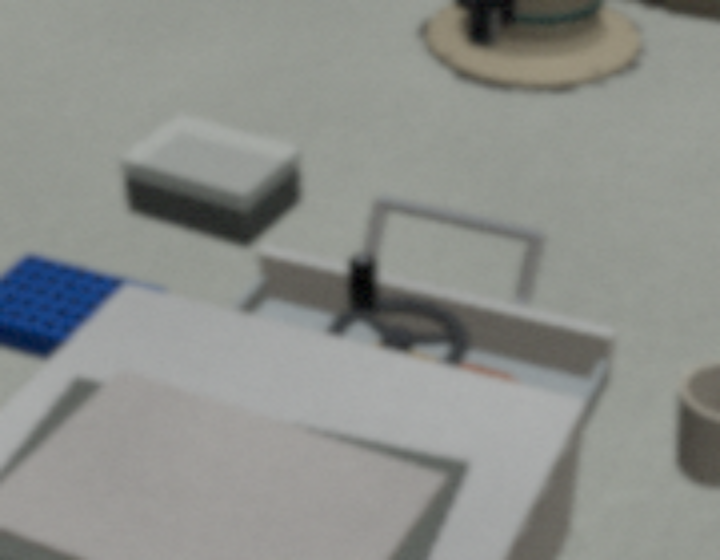

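The tray is out. In the top5 zoom the wheel is centred at about (303,308) with the black crank at about (346,331), to the front right. Next I'll measure both.

Run:
```python
from h import *
im=manip.get_image("top")
f=lambda x,y:(180+(x+.5)/4.4-.5,100+(y+.5)/4.2-.5)
w=[ray(im,*f(*p),.066) for p in((234,308),(373,308),(303,242),(303,374))]
print(np.mean(w,0),np.linalg.norm(w[0]-w[1]),np.linalg.norm(w[2]-w[3]))
hub=ray(im,*f(302,308),.066);print("hub",hub)
print("crank top",ray(im,*f(345,329),.118))
a=ray(im,*f(180,433),.105);b=ray(im,*f(360,465),.105);print("bar",(a+b)/2,np.linalg.norm(a-b))
im2=manip.get_image("scene");g=lambda x,y:(160+(x+.5)/4-.5,130+(y+.5)/3.5-.5)
print("scene mid",ray(im2,*g(362,282),.097))
xu=np.array([.9857,-.1685,0]);yu=np.array([.1685,.9857,0])
C=np.array([.484,.0148,0])+.113*xu;print("C from grip",C)
c0=np.mean(w,0)
for P in (ray(im,*f(345,329),.118),ray(im2,*g(362,282),.097)):
  d=P-C;x,y=d@xu,d@yu;print(np.hypot(x,y),np.degrees(np.arctan2(y,x)))
```

```text
[ 0.59459158 -0.00510725  0.066     ] 0.09771128191861132 0.0994246645730311
hub [ 0.59444387 -0.00422806  0.066     ]
crank top [ 0.56821163 -0.03482791  0.118     ]
bar [0.4832758  0.01460399 0.105     ] 0.12405523810567176
scene mid [ 0.57228147 -0.03618522  0.097     ]
C from grip [ 0.5953841 -0.0042405  0.       ]
0.040913658768384834 -121.91579805473414
0.03942323915955288 -116.17406486067648
```

The crank sits at about (0.570,-0.036), which is -118.5° in unit axes. That means the valve is about 0.92 turn open (5.79 rad). I'll turn the jaws 90° so they lie along the bar direction for clearance from the unit, then go above the crank.

move_arm --series '[[[0.0133,-0.0031,0,0,0,0.0985,0.05],[0.0133,-0.0031,0,0,0,0.0985,0.05],[0.0133,-0.0031,0,0,0,0.0985,0.05],[0.0133,-0.0031,0,0,0,0.0985,0.05],[0.0133,-0.0031,0,0,0,0.0985,0.05],[0.0133,-0.0031,0,0,0,0.0985,0.05],[0.0133,-0.0031,0,0,0,0.0985,0.05],[0.0133,-0.0031,0,0,0,0.0985,0.05],[0.0133,-0.0031,0,0,0,0.0985,0.05],[0.0133,-0.0031,0,0,0,0.0985,0.05],[0.0133,-0.0031,0,0,0,0.0985,0.05],[0.0133,-0.0031,0,0,0,0.0985,0.05],[0.0133,-0.0031,0,0,0,0.0985,0.05],[0.0133,-0.0031,0,0,0,0.0985,0.05],[0.0133,-0.0031,0,0,0,0.0985,0.05],[0.0133,-0.0031,0,0,0,0.0985,0.05],[0,0,0,0,0,0,0.05],[0,0,0,0,0,0,0.05],[0,0,0,0,0,0,0.05],[0,0,0,0,0,0,0.05]]]'

```text
clock: 9.48
position: [0.5683, -0.0348, 0.216]
ee_rot: [-0.001, 0.085, 0.996, 0.0]
contact_force: [-0.1, 0.6, 0.5]
width: 0.0499
```

Run:
```python
from h import *
s,M=st()
im=manip.get_image("wrist");c=im["color"][:,:,::-1];cv2.imwrite("pics/w6.png",c)
```

```text
t 9.48 pos [ 0.5683 -0.0348  0.216 ] F [-0.1  0.6  0.5] w 0.0499 ydir 80.3 z [-0.001  0.    -1.   ] q [-0.18  0.28  1.56  0.    1.3  -1.58]
```

View pics/w6.png

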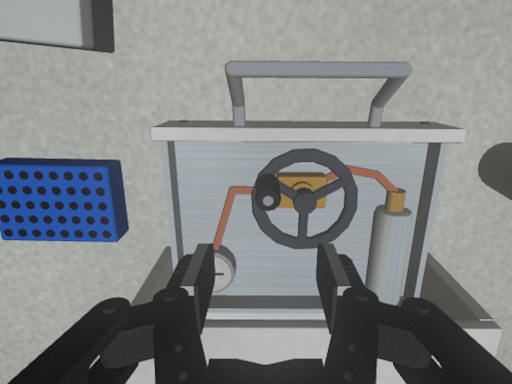

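The wrist view puts the crank top at (267,200), the hub at (305,201) and the rim over columns 253–357, rows 149–248.

Run:
```python
from h import *
s,M=st()
im=manip.get_image("wrist")
w=[wray(im,s,M,*p,.067) for p in((252,199),(357,199),(305,149),(305,249))];C=np.mean(w,0)
P=wray(im,s,M,267.5,200,.12);print("C",C,np.linalg.norm(w[0]-w[1]),np.linalg.norm(w[2]-w[3]),"crank",P)
xu=np.array([.9857,-.1685,0]);yu=np.array([.1685,.9857,0])
d=P-C;print(np.hypot(*d[:2]),np.degrees(np.arctan2(d@yu,d@xu)))
a=wray(im,s,M,230,69,.105);b=wray(im,s,M,406,69,.105);print("bar",(a+b)/2,np.linalg.norm(a-b),np.degrees(np.arctan2((a-b)[1],(a-b)[0])))
```

```text
t 9.53 pos [ 0.5684 -0.0348  0.2162] F [-0.5  0.1 -0.4] w 0.0503 ydir 80.3 z [-0.001  0.    -1.   ] q [-0.18  0.28  1.56  0.    1.3  -1.58]
C [ 0.59345824 -0.00136391  0.067     ] 0.09705714525415766 0.09852381025116001 crank [ 0.56831841 -0.03249256  0.12      ]
0.04001254607347301 -119.22407917364
bar [0.48297314 0.01812346 0.105     ] 0.12397531891541003 -99.71666687315958
```

move_arm --series '[[[0.001,0,-0.02,0,0,0,0.05],[0,0,-0.02,0,0,0,0.05],[0,0,-0.02,0,0,0,0.05],[0,0,-0.02,0,0,0,0.05],[0,0,-0.015,0,0,0,0.05],[0,0,-0.015,0,0,0,0.05],[0,0,-0.013,0,0,0,0.05],[0,0,0,0,0,0,0.05],[0,0,0,0,0,0,0.05]]]'

```text
clock: 10.33
position: [0.5695, -0.0349, 0.0932]
ee_rot: [-0.001, 0.084, 0.996, 0.0]
contact_force: [0.3, -0.1, 0.2]
width: 0.05
```

Run:
```python
from h import *
s,M=st()
im=manip.get_image("wrist");c=im["color"][:,:,::-1];cv2.imwrite("pics/w7.png",c)
```

```text
t 10.33 pos [ 0.5695 -0.0349  0.0932] F [ 0.3 -0.1  0.2] w 0.05 ydir 80.3 z [-0.001  0.    -1.   ] q [-0.18  0.39  1.73  0.    1.02 -1.59]
```

View pics/w7.png

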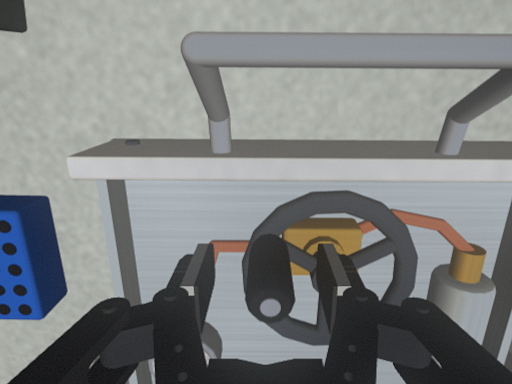

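The crank at (270,305) lies between the pads, so I'll close on it.

move_arm --series '[[[0,0,0,0,0,0,0.01],[0,0,0,0,0,0,0.01],[0,0,0,0,0,0,0.01],[0,0,0,0,0,0,0.01],[0,0,0,0,0,0,0.01]]]' --newtons 40

```text
clock: 10.8
position: [0.5712, -0.0348, 0.0946]
ee_rot: [0.001, 0.084, 0.996, 0.0]
contact_force: [1.4, 3.1, 6.2]
width: 0.0192
```

Run:
```python
from h import *
s,M=st()
im=manip.get_image("wrist");c=im["color"][:,:,::-1];cv2.imwrite("pics/w8.png",c)
T=np.array(im["tool_from_camera"]);
# project crank-top expected for grasp point
for X in ([0,0,.12-0],):
  pass
P=wray(im,s,M,268,301,.12);print(P)
```

```text
t 10.8 pos [ 0.5712 -0.0348  0.0946] F [1.4 3.1 6.2] w 0.0192 ydir 80.3 z [ 0.003  0.    -1.   ] q [-0.18  0.39  1.73  0.    1.02 -1.59]
[ 0.56906293 -0.03282511  0.12      ]
```

View pics/w8.png

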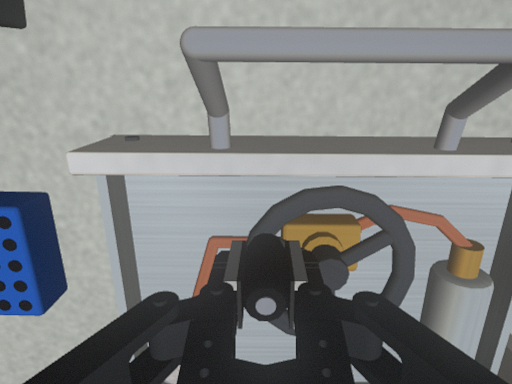

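Gripped at 19.2 mm. Next I'll work out the circle increments in 10° steps.

```bash
cat > inc.py <<'E'
import numpy as np,sys
def inc(a0,da,n,r=.04):
    a=np.radians(a0-9.7+da*np.arange(n+1));p=r*np.c_[np.cos(a),np.sin(a)];p=p.round(4);d=np.diff(p,axis=0)
    print(",".join("[%.4f,%.4f,0,0,0,0,0.01]"%tuple(x) for x in d))
a0,da,n=map(float,sys.argv[1:4]);inc(a0,da,int(n))
E
python3 inc.py -119 -10 17; echo; python3 inc.py -289 -10 10
```

```text
[-0.0051,0.0048,0,0,0,0,0.01],[-0.0041,0.0056,0,0,0,0,0.01],[-0.0031,0.0063,0,0,0,0,0.01],[-0.0019,0.0067,0,0,0,0,0.01],[-0.0008,0.0069,0,0,0,0,0.01],[0.0005,0.0070,0,0,0,0,0.01],[0.0016,0.0067,0,0,0,0,0.01],[0.0028,0.0064,0,0,0,0,0.01],[0.0039,0.0058,0,0,0,0,0.01],[0.0048,0.0051,0,0,0,0,0.01],[0.0056,0.0041,0,0,0,0,0.01],[0.0063,0.0031,0,0,0,0,0.01],[0.0067,0.0019,0,0,0,0,0.01],[0.0069,0.0008,0,0,0,0,0.01],[0.0070,-0.0005,0,0,0,0,0.01],[0.0067,-0.0016,0,0,0,0,0.01],[0.0064,-0.0028,0,0,0,0,0.01]

[0.0058,-0.0039,0,0,0,0,0.01],[0.0051,-0.0048,0,0,0,0,0.01],[0.0041,-0.0056,0,0,0,0,0.01],[0.0031,-0.0063,0,0,0,0,0.01],[0.0019,-0.0067,0,0,0,0,0.01],[0.0008,-0.0069,0,0,0,0,0.01],[-0.0005,-0.0070,0,0,0,0,0.01],[-0.0016,-0.0067,0,0,0,0,0.01],[-0.0028,-0.0064,0,0,0,0,0.01],[-0.0039,-0.0058,0,0,0,0,0.01]
```

move_arm --series '[[[-0.0051,0.0048,0,0,0,0,0.01],[-0.0041,0.0056,0,0,0,0,0.01],[-0.0031,0.0063,0,0,0,0,0.01],[-0.0019,0.0067,0,0,0,0,0.01],[-0.0008,0.0069,0,0,0,0,0.01],[0.0005,0.007,0,0,0,0,0.01],[0.0016,0.0067,0,0,0,0,0.01],[0.0028,0.0064,0,0,0,0,0.01],[0.0039,0.0058,0,0,0,0,0.01],[0,0,0,0,0,0,0.01],[0,0,0,0,0,0,0.01]]]'

```text
clock: 11.77
position: [0.5641, 0.0221, 0.0946]
ee_rot: [0.001, 0.084, 0.996, 0.001]
contact_force: [-1.6, 1.9, 8.6]
width: 0.0188
```

```bash
cat > chk.py <<'E'
from h import *
import sys
s,M=st();C=np.array([.5945,-.0035]);d=np.array(s["position"][:2])-C
print("r",np.hypot(*d),"unit ang",np.degrees(np.arctan2(d[1],d[0]))+9.7)
im=manip.get_image("wrist");cv2.imwrite("pics/%s.png"%sys.argv[1],im["color"][:,:,::-1])
E
python3 chk.py w9
```

```text
t 11.77 pos [0.5641 0.0221 0.0946] F [-1.6  1.9  8.6] w 0.0188 ydir 80.3 z [ 0.001  0.001 -1.   ] q [-0.08  0.38  1.75  0.    1.01 -1.49]
r 0.03971616868568102 unit ang 149.58511522591414
```

View pics/w9.png

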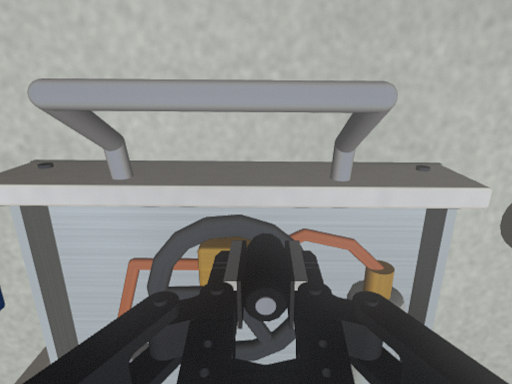

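The wheel is following: the grasp angle is 150° against an expected 151°, radius 39.7 mm, with small forces. I'll continue.

move_arm --series '[[[0.0048,0.0051,0,0,0,0,0.01],[0.0056,0.0041,0,0,0,0,0.01],[0.0063,0.0031,0,0,0,0,0.01],[0.0067,0.0019,0,0,0,0,0.01],[0.0069,0.0008,0,0,0,0,0.01],[0.007,-0.0005,0,0,0,0,0.01],[0.0067,-0.0016,0,0,0,0,0.01],[0.0064,-0.0028,0,0,0,0,0.01],[0.0058,-0.0039,0,0,0,0,0.01],[0.0051,-0.0048,0,0,0,0,0.01],[0.0041,-0.0056,0,0,0,0,0.01],[0.0031,-0.0063,0,0,0,0,0.01],[0.0019,-0.0067,0,0,0,0,0.01],[0.0008,-0.0069,0,0,0,0,0.01],[-0.0005,-0.007,0,0,0,0,0.01],[-0.0016,-0.0067,0,0,0,0,0.01],[0,0,0,0,0,0,0.01],[0,0,0,0,0,0,0.01]]]'

```text
clock: 13.32
position: [0.6327, -0.0174, 0.0946]
ee_rot: [0.0, 0.084, 0.996, -0.0]
contact_force: [-1.5, -0.8, 8.1]
width: 0.019
```

```bash
python3 chk.py w10; python3 inc.py -369 -10 10
```

```text
t 13.32 pos [ 0.6327 -0.0174  0.0946] F [-1.5 -0.8  8.1] w 0.019 ydir 80.3 z [ 0.    -0.001 -1.   ] q [-0.14  0.47  1.59 -0.    1.08 -1.54]
r 0.040668266869454885 unit ang -10.286284796182596
[-0.0028,-0.0064,0,0,0,0,0.01],[-0.0039,-0.0058,0,0,0,0,0.01],[-0.0048,-0.0051,0,0,0,0,0.01],[-0.0056,-0.0041,0,0,0,0,0.01],[-0.0063,-0.0031,0,0,0,0,0.01],[-0.0067,-0.0019,0,0,0,0,0.01],[-0.0069,-0.0008,0,0,0,0,0.01],[-0.0070,0.0005,0,0,0,0,0.01],[-0.0067,0.0016,0,0,0,0,0.01],[-0.0064,0.0028,0,0,0,0,0.01]
```

Now at -9°, with the stop expected at -90° (about 81° more). I'll go 80° first.

move_arm --series '[[[-0.0028,-0.0064,0,0,0,0,0.01],[-0.0039,-0.0058,0,0,0,0,0.01],[-0.0048,-0.0051,0,0,0,0,0.01],[-0.0056,-0.0041,0,0,0,0,0.01],[-0.0063,-0.0031,0,0,0,0,0.01],[-0.0067,-0.0019,0,0,0,0,0.01],[-0.0069,-0.0008,0,0,0,0,0.01],[-0.007,0.0005,0,0,0,0,0.01],[0,0,0,0,0,0,0.01],[0,0,0,0,0,0,0.01]]]'

```text
clock: 14.2
position: [0.5887, -0.0424, 0.0946]
ee_rot: [0.0, 0.084, 0.996, 0.001]
contact_force: [-0.6, 3.3, 8.3]
width: 0.019
```

```bash
python3 chk.py w11
```

```text
t 14.2 pos [ 0.5887 -0.0424  0.0946] F [-0.6  3.3  8.3] w 0.019 ydir 80.3 z [ 0.001  0.001 -1.   ] q [-0.19  0.41  1.69  0.    1.04 -1.59]
r 0.03929643541978321 unit ang -88.79947742642759
```

move_arm --series '[[[-0.003,0.0006,0,0,0,0,0.01],[-0.003,0.0007,0,0,0,0,0.01],[0,0,0,0,0,0,0.01],[0,0,0,0,0,0,0.01],[0,0,0,0,0,0,0.01]]]'

```text
clock: 14.67
position: [0.5882, -0.0423, 0.0947]
ee_rot: [0.006, 0.085, 0.996, 0.0]
contact_force: [9.2, 0.6, -0.3]
width: 0.0189
```

```bash
python3 chk.py w12
```

```text
t 14.67 pos [ 0.5882 -0.0423  0.0947] F [ 9.2  0.6 -0.3] w 0.0189 ydir 80.3 z [ 0.012 -0.001 -1.   ] q [-0.19  0.41  1.7   0.    1.02 -1.59]
r 0.03927489276335595 unit ang -89.51794510942233
```

View pics/w12.png

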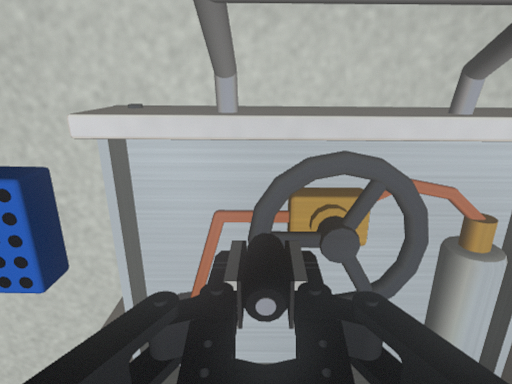

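The valve is against its stop: motion stalled at -89.5° with force rising to 9 N, about 0.37 N m and well above friction. Next I'll work out two anticlockwise turns.

```bash
python3 inc.py -89 10 18; echo; python3 inc.py 91 10 18
```

```text
[0.0070,-0.0005,0,0,0,0,0.01],[0.0069,0.0008,0,0,0,0,0.01],[0.0067,0.0019,0,0,0,0,0.01],[0.0063,0.0031,0,0,0,0,0.01],[0.0056,0.0041,0,0,0,0,0.01],[0.0048,0.0051,0,0,0,0,0.01],[0.0039,0.0058,0,0,0,0,0.01],[0.0028,0.0064,0,0,0,0,0.01],[0.0016,0.0067,0,0,0,0,0.01],[0.0005,0.0070,0,0,0,0,0.01],[-0.0008,0.0069,0,0,0,0,0.01],[-0.0019,0.0067,0,0,0,0,0.01],[-0.0031,0.0063,0,0,0,0,0.01],[-0.0041,0.0056,0,0,0,0,0.01],[-0.0051,0.0048,0,0,0,0,0.01],[-0.0058,0.0039,0,0,0,0,0.01],[-0.0064,0.0028,0,0,0,0,0.01],[-0.0067,0.0016,0,0,0,0,0.01]

[-0.0070,0.0005,0,0,0,0,0.01],[-0.0069,-0.0008,0,0,0,0,0.01],[-0.0067,-0.0019,0,0,0,0,0.01],[-0.0063,-0.0031,0,0,0,0,0.01],[-0.0056,-0.0041,0,0,0,0,0.01],[-0.0048,-0.0051,0,0,0,0,0.01],[-0.0039,-0.0058,0,0,0,0,0.01],[-0.0028,-0.0064,0,0,0,0,0.01],[-0.0016,-0.0067,0,0,0,0,0.01],[-0.0005,-0.0070,0,0,0,0,0.01],[0.0008,-0.0069,0,0,0,0,0.01],[0.0019,-0.0067,0,0,0,0,0.01],[0.0031,-0.0063,0,0,0,0,0.01],[0.0041,-0.0056,0,0,0,0,0.01],[0.0051,-0.0048,0,0,0,0,0.01],[0.0058,-0.0039,0,0,0,0,0.01],[0.0064,-0.0028,0,0,0,0,0.01],[0.0067,-0.0016,0,0,0,0,0.01]
```

move_arm --series '[[[0.006,-0.0013,0,0,0,0,0.01],[0.007,-0.0005,0,0,0,0,0.01],[0.0069,0.0008,0,0,0,0,0.01],[0.0067,0.0019,0,0,0,0,0.01],[0.0063,0.0031,0,0,0,0,0.01],[0.0056,0.0041,0,0,0,0,0.01],[0.0048,0.0051,0,0,0,0,0.01],[0.0039,0.0058,0,0,0,0,0.01],[0.0028,0.0064,0,0,0,0,0.01],[0.0016,0.0067,0,0,0,0,0.01],[0.0005,0.007,0,0,0,0,0.01],[-0.0008,0.0069,0,0,0,0,0.01],[-0.0019,0.0067,0,0,0,0,0.01],[-0.0031,0.0063,0,0,0,0,0.01],[-0.0041,0.0056,0,0,0,0,0.01],[-0.0051,0.0048,0,0,0,0,0.01],[-0.0058,0.0039,0,0,0,0,0.01],[-0.0064,0.0028,0,0,0,0,0.01],[-0.0067,0.0016,0,0,0,0,0.01]]]'

```text
clock: 16.3
position: [0.6028, 0.0364, 0.0946]
ee_rot: [0.002, 0.084, 0.996, 0.001]
contact_force: [2.5, 1.8, 6.1]
width: 0.0189
```

```bash
python3 chk.py w13
```

```text
t 16.3 pos [0.6028 0.0364 0.0946] F [2.5 1.8 6.1] w 0.0189 ydir 80.3 z [ 0.005  0.001 -1.   ] q [-0.06  0.43  1.66  0.    1.05 -1.46]
r 0.04079674358160536 unit ang 87.97234353417711
```

View pics/w13.png

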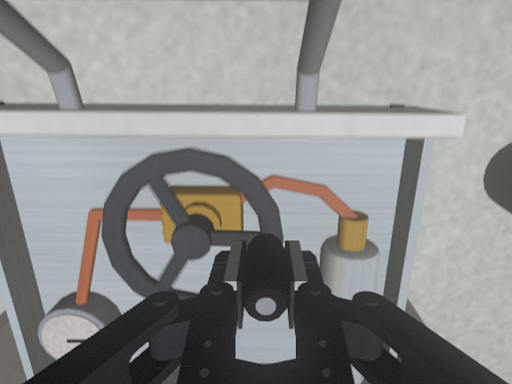

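The first half turn tracks well, with the crank still held at (266,305) in the image. Continuing.

move_arm --series '[[[-0.007,0.0005,0,0,0,0,0.01],[-0.0069,-0.0008,0,0,0,0,0.01],[-0.0067,-0.0019,0,0,0,0,0.01],[-0.0063,-0.0031,0,0,0,0,0.01],[-0.0056,-0.0041,0,0,0,0,0.01],[-0.0048,-0.0051,0,0,0,0,0.01],[-0.0039,-0.0058,0,0,0,0,0.01],[-0.0028,-0.0064,0,0,0,0,0.01],[-0.0016,-0.0067,0,0,0,0,0.01],[-0.0005,-0.007,0,0,0,0,0.01],[0.0008,-0.0069,0,0,0,0,0.01],[0.0019,-0.0067,0,0,0,0,0.01],[0.0031,-0.0063,0,0,0,0,0.01],[0.0041,-0.0056,0,0,0,0,0.01],[0.0051,-0.0048,0,0,0,0,0.01],[0.0058,-0.0039,0,0,0,0,0.01],[0.0064,-0.0028,0,0,0,0,0.01],[0.0067,-0.0016,0,0,0,0,0.01],[0,0,0,0,0,0,0.01]]]'

```text
clock: 17.93
position: [0.5906, -0.0427, 0.0945]
ee_rot: [0.001, 0.085, 0.996, 0.001]
contact_force: [1.4, 4.1, 7.8]
width: 0.0192
```

```bash
python3 chk.py w14
```

```text
t 17.93 pos [ 0.5906 -0.0427  0.0945] F [1.4 4.1 7.8] w 0.0192 ydir 80.3 z [ 0.003  0.002 -1.   ] q [-0.19  0.42  1.68  0.    1.04 -1.59]
r 0.03937274963547129 unit ang -85.93603837428587
```

move_arm --series '[[[0.007,-0.0005,0,0,0,0,0.01],[0.0069,0.0008,0,0,0,0,0.01],[0.0067,0.0019,0,0,0,0,0.01],[0.0063,0.0031,0,0,0,0,0.01],[0.0056,0.0041,0,0,0,0,0.01],[0.0048,0.0051,0,0,0,0,0.01],[0.0039,0.0058,0,0,0,0,0.01],[0.0028,0.0064,0,0,0,0,0.01],[0.0016,0.0067,0,0,0,0,0.01],[0.0005,0.007,0,0,0,0,0.01],[-0.0008,0.0069,0,0,0,0,0.01],[-0.0019,0.0067,0,0,0,0,0.01],[-0.0031,0.0063,0,0,0,0,0.01],[-0.0041,0.0056,0,0,0,0,0.01],[-0.0051,0.0048,0,0,0,0,0.01],[-0.0058,0.0039,0,0,0,0,0.01],[-0.0064,0.0028,0,0,0,0,0.01],[-0.0067,0.0016,0,0,0,0,0.01],[0,0,0,0,0,0,0.01]]]'

```text
clock: 19.57
position: [0.6007, 0.0367, 0.0946]
ee_rot: [0.001, 0.084, 0.996, 0.001]
contact_force: [-0.6, 4.6, 7.1]
width: 0.0188
```

```bash
python3 chk.py w15
```

```text
t 19.57 pos [0.6007 0.0367 0.0946] F [-0.6  4.6  7.1] w 0.0188 ydir 80.3 z [ 0.001  0.001 -1.   ] q [-0.06  0.43  1.66  0.    1.05 -1.46]
r 0.04070664863507434 unit ang 91.00717101379597
```

move_arm --series '[[[-0.007,0.0005,0,0,0,0,0.01],[-0.0069,-0.0008,0,0,0,0,0.01],[-0.0067,-0.0019,0,0,0,0,0.01],[-0.0063,-0.0031,0,0,0,0,0.01],[-0.0056,-0.0041,0,0,0,0,0.01],[-0.0048,-0.0051,0,0,0,0,0.01],[-0.0039,-0.0058,0,0,0,0,0.01],[-0.0028,-0.0064,0,0,0,0,0.01],[-0.0016,-0.0067,0,0,0,0,0.01],[-0.0005,-0.007,0,0,0,0,0.01],[0.0008,-0.0069,0,0,0,0,0.01],[0.0019,-0.0067,0,0,0,0,0.01],[0.0031,-0.0063,0,0,0,0,0.01],[0.0041,-0.0056,0,0,0,0,0.01],[0.0051,-0.0048,0,0,0,0,0.01],[0.0058,-0.0039,0,0,0,0,0.01],[0.0064,-0.0028,0,0,0,0,0.01],[0.0055,-0.0013,0,0,0,0,0.01],[0,0,0,0,0,0,0.01],[0,0,0,0,0,0,0.01]]]'

```text
clock: 21.28
position: [0.5892, -0.0425, 0.0946]
ee_rot: [0.002, 0.085, 0.996, 0.001]
contact_force: [1.3, 4.0, 8.0]
width: 0.0188
```

```bash
python3 chk.py w16
python3 - <<'E'
from h import *
im=manip.get_image("top");cv2.imwrite("pics/top16.png",im["color"][:,:,::-1])
E
```

```text
t 21.28 pos [ 0.5892 -0.0425  0.0946] F [1.3 4.  8. ] w 0.0188 ydir 80.3 z [ 0.003  0.001 -1.   ] q [-0.19  0.41  1.69  0.    1.04 -1.59]
r 0.03932071595963932 unit ang -88.07035354844515
```

View pics/w16.png

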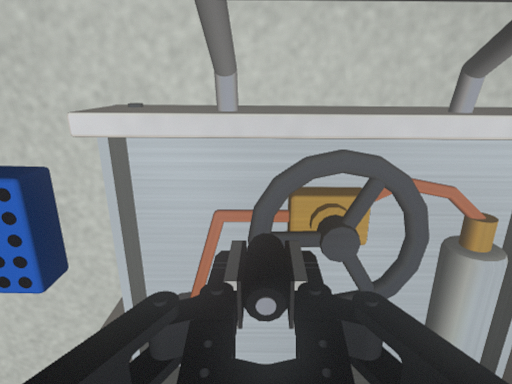

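View pics/top16.png

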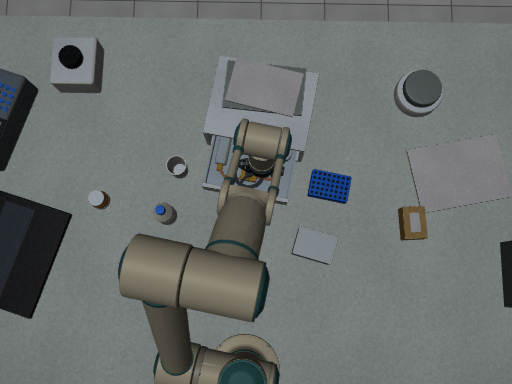

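The wrist view matches the one at the stop: hub at (340,242), panel at rows 107–138, spokes in the same positions. So the tray is still out and the crank is back at its stop angle after two turns. Visible bystanders are at their starting pixels. I'll let it settle, then hand in.

move_arm --series '[[[0,0,0,0,0,0,0.01],[0,0,0,0,0,0,0.01],[0,0,0,0,0,0,0.01],[0,0,0,0,0,0,0.01]]]'

```text
clock: 21.72
position: [0.5889, -0.0424, 0.0946]
ee_rot: [0.002, 0.084, 0.996, 0.001]
contact_force: [1.6, 2.1, 6.4]
width: 0.0187
```

Run:
```python
from h import *
s,M=st();print(np.round(s["qd"],4));print(manip.sign_off())
```

```text
t 21.72 pos [ 0.5889 -0.0424  0.0946] F [1.6 2.1 6.4] w 0.0187 ydir 80.3 z [ 0.003  0.001 -1.   ] q [-0.19  0.41  1.69  0.    1.04 -1.59]
[ 0.0002  0.0006  0.0015 -0.002   0.0002 -0.0017]
the job is handed in; nothing more can be done
None
```

The job is handed in at 21.7 s. The tray is out at its stop, the valve was closed and backed off two full turns anticlockwise, and the gripper is still holding the crank handle at rest. The hand-in reports no verdict, so what follows is from my own checks.

- **Tray:** I pulled it about 149 mm until it stalled and the force rose. The panel sat at the same place in the wrist views at the stop and at the end, so the tray did not slide back.
- **Valve closing:** I cranked it about 330° clockwise. It came up hard at about -89.5° in the unit's axes (expected -90°), with 9 N at the handle against about 1.3 N to turn it.
- **Valve opening:** After two turns the grasp angle read about -88 to -88.5°. That puts the opening near 12.58 rad against the 12.566 target. My centre estimate is good to about 2 mm, so the angle is good to about 3°.
- **Grip:** Fingers are at 18.7 mm on the 20 mm handle, 40 N commanded. The handle axis is within about 3 mm of the grasp point, and joint speeds are near zero.
- **Bystanders:** All that I could see in the last top view stood at their starting pixels. The mouse was hidden behind the arm, so I could not check it, though the arm never went low near it.
- **Unplanned contact:** On the first descent to the bar, part of the open gripper pressed on something at about 16–17 N, probably the edge of the unit's top. I backed off and narrowed the jaws, and the second descent was clean.

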